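# Match the swing-out shelf's hinge to the dry-bath heater and hold it

## Robot

A 6-joint arm with a two-finger parallel gripper is mounted at the origin on the work surface. World frame = base frame: x ahead of the robot, y to its left, z up, the work surface at z = 0. Lengths are in m, angles in rad, forces in N, time in s.
With the tool pointing down it reaches from about 0.275 to 0.825 m from the base axis. Payload 4.9 kg.
Tool frame: the origin (TCP) lies midway between the tips of the shut fingers; the grasp point (between the pads) lies 19 mm behind it (grip_point_offset is the distance from the TCP to the grasp point, in m); z points along the fingers, y is the line along which they close (so a half turn about z gives the same grasp; the last joint's range is limited). The gripper opens to 85 mm and grips with 20 to 120 N. Pads are 22 mm wide; open, the fingers measure 114 mm over their backs; the gripper's body (76 mm by 85 mm) begins 54 mm behind the grasp point. The pads swing forward as they close: fully open they stand 13 mm farther back than shut.
Start: joints at [1.14, 0.326, -0.193, 1.052, 0, 1.437], TCP at [0.161, 0.526, 0.231] pointing down, gripper open.
Joint ranges: [-2.65, 2.65], [-0.97, 1.79], [-1.3, 1.35], [-1.93, 2.1], [-1.47, 1.37], [-3.14, 3.14]. Speed limits (rad/s): [2.57, 2.57, 3.14, 3.14, 3.14, 3.14].

## Interface

Orientations are given as a rotation vector (axis times angle).
In Python, from cell import * gives the robot as it stands. Calls block until the motion is done:
- movep(position, orientation): joint-space move of the TCP to a pose.
- move_l(position, velocity=0.15, rot=None, until_force=None): straight line of the TCP; rot=None keeps the orientation; velocity is the mean speed in m/s. With until_force (N) it stops when the force on the tool has changed by that much, and returns True; else False.
- set_joints(angles): joint-space move.
- let_go() and grab(newtons=None): open the fingers fully, or close them until they stop; newtons is the grip in N (None keeps the last).
- sleep(seconds).
- ik(position, orientation): joint angles nearest the present ones, or None.
- get_state(): the state.
- grab_frame(name): name is "scene" or "top" or "wrist"; returns a dict with "img" (400x640x3 uint8, red, green, blue), "fx", "fy", "cx", "cy" (pixels), "cam_to_world" (4x4, takes a point from camera to world coordinates); the wrist camera has in their place "T_tool_cam" (4x4, takes a point from camera to tool coordinates, whose origin is the TCP and whose axes are the flange's). Camera axes: x right, y down, z forward; pixel columns grow to the right and rows downward; lengths in m; the calibration is good to about 2 mm. A picture is of the moment at which its call begins: read the wrist's pose just before it. There is no depth.
A pose or a line that the arm cannot do raises MotionError and nothing moves.
- sign_off(): hands the job in; it is judged then, once.
Trained networks look in the newest picture that a camera, given by its name, has taken for a name from the list of things; names that differ only in an ending like _2 or _b are one class to them, and where a whole thing is asked for, a point or a joint stands for the part that bears it (a point fixed in the world has none). Each returns a list of dicts, best first, with "score" (0 to 1); they miss things now and then, are a little off and sometimes report something else, mostly with a low value. They report only what shows in the picture. A call takes as long as a camera call. They do not tell look-alikes from the thing itself.
- spot_in(camera, name): "centre" ([column, row] in pixels, amid what is visible of it).
- silhouettes(camera, name): "mask" (400x640 bool, what is visible of it) and "centre" ([column, row] in pixels, amid what is visible of it).
- tip_of(camera, name): "centre" ([column, row] in pixels: a listed point, or the origin of a listed thing).
The state is a dict: "clock": time; "q": joint angles; "joint_velocities": joint speeds; "tau": joint torques, N m; "position": TCP position; "eef_rot": TCP orientation; "contact_force": force on the tool from outside, world axes, zero at the start; "wrist_torque": the same for the moment, N m; "finger_gap": opening from 0.0 (shut) to 1.0 (fully open); "grasp_force": force on a finger pad.
Only numpy, scipy, OpenCV 4.12 (cv2) and the standard library are available. Lean on these libraries where they do the work, as an engineer would, in place of code of your own. Each camera call takes 0.05 s, during which the arm holds its last target. There are 200 camera calls.

## Task

Fit-up of the blue swing-out shelf on the beige dry-bath heater: first push the red-headed lock pin fully home in the heater's clevis. Then pick up the shelf, bring its two hinge knuckles over and under the heater's single steel knuckle so that the holes line up and an 8 mm hinge pin would drop straight through, and keep holding the shelf there, level, still and not forced against the heater; you finish while holding it. Leave the other things on the bench where they are.

Things in the scene. Friction and masses are not known exactly. Their poses are not given: they have to be found in the camera images.
- heater: beige dry-bath heater, fixed; 126 mm high (tubes on top to 162 mm), 200 mm wide, a step 95 mm high along its front. Origin on the bench under the front face, z up; its -x axis points out of the front. There a grey clevis (44 mm wide, top at 89 mm) reaches 46 mm out; a steel jamb plate between its plates carries the jamb knuckle further out.
- jamb_hole (a point): centre of the jamb knuckle's vertical hole: steel barrel 30 mm across, 12 mm hole, 85 mm out from the heater's front face, from 59 to 73 mm above the bench; this point at 66 mm. Axes as the heater's, z along the hole. The plate behind it, towards the heater, is 28 mm wide and as thick.
- pin_head (a point): centre of the top of the red pin head: 22 mm across, 8 mm thick, on a vertical 8 mm pin standing in the clevis hole 30 mm out from the heater's front face. 97 mm above the bench when home, up to 121 mm before.
- lock_pin (a joint): how far the lock pin is pushed down, m: 0 = 24 mm proud, 0.024 = fully home, the head on the clevis. Friction fit: it takes about 6 N to move, and stays where it is left.
- swing_shelf: loose blue tray, about 0.2 kg, 110 x 90 mm, 12 mm rim, flat on the bench; origin on its underside, +x towards its steel hinge end, z up; balance point about x = 15 mm. Two hinge knuckles 30 mm across: lower 0 to 8 mm, upper 28 to 36 mm above the underside, the 20 mm gap between them open on three sides; an upright web closes it 25 mm behind the hole's axis.
- shelf_hole (a point): centre of the shelf's knuckle hole (12 mm, vertical), halfway between its two knuckles: 85 mm from the shelf's origin along +x and 18 mm above its underside. z along the hole.
- shelf_grip (a point): point to grip on the white upright fin on the tray: fin 40 mm long along the shelf's x, 10 mm thick along its y, from 6 to 46 mm above the underside, fin centre at x = 8 mm; this point is at 34 mm height. 38 mm free on both sides inside the rim. The fingers close along the shelf's y.
- petri_dish: glass dish 90 mm across, 16 mm tall; bystander. Origin under its centre.
- amber_bottle: amber bottle 60 mm across, 130 mm tall; bystander. Origin under its centre.
- sample_jar: clear jar with white cap 50 mm across, 60 mm tall; bystander. Origin under its centre.
- weigh_cup: white cup 56 mm across, 30 mm tall; bystander. Origin under its centre.
- tip_box: teal open box 90 x 120 x 50 mm; bystander. Origin under its centre.
- spatula_spoon: steel lab spoon 130 mm long lying on the clipboard; bystander.
There are look-alikes about, which are no part of the job. There is more than one size of the swing_shelf; the job needs the smaller.

How it is judged:
On the way, in this order (a step that is already met when the one before it is completed fails the run):
1. the lock pin is pushed home (value of joint lock_pin above 0.021 m), for 0.2 s.
2. the shelf is lifted off the bench in the gripper (height (world z) of swing_shelf above 0.02 m and contact force between the fingers and swing_shelf above 1 N), for 0.2 s.
At the end, for the whole second after the job is handed in: The lock pin is home (within 3 mm); the shelf, held by the fingers, has its knuckle hole within 4 mm sideways and 4 mm in height of the jamb hole, axes within 5 degrees, shelf level within 5 degrees, still, pressing on the heater with less than 5 N (horizontal distance between shelf_hole and jamb_hole below 0.004 m and z of shelf_hole in the frame of jamb_hole between -0.004 and 0.004 m and angle between the z axis of shelf_hole and the z axis of jamb_hole, either way round below 0.087 rad and contact force between the fingers and swing_shelf above 1 N and contact force between swing_shelf and heater below 5 N and angle between swing_shelf's own z axis and vertical below 0.087 rad and linear speed of swing_shelf below 0.02 m/s and value of joint lock_pin above 0.021 m); the arm keeps its last pose, push and grip.
It fails at once if a bystander was moved by more than 30 mm (distance of any of petri_dish, amber_bottle, sample_jar, weigh_cup, tip_box, spatula_spoon from where it was at the start of the episode above 0.03 m).
It also fails if it takes over 45 s, if anything falls off the work surface, if the arm or the gripper's body presses on something with over 40 N, if the wrist force passes 120 N, or if a joint passes its speed limit or range.

## Working session

There is one attempt and no reset: what is moved stays moved. The work goes in short steps, each a Python script; the robot and the scene stay as the last script left them, time stands still between calls to the robot, and variables do not carry over. Pictures are saved under pics/ and viewed, at most 10 in all, crops included, and the job is handed in when it is done.

```bash
ls; mkdir -p pics; python3 - <<'E'
from cell import *
import cv2,numpy as np
for c in ["scene","top"]:
    f=grab_frame(c); cv2.imwrite(f"pics/{c}0.png",f["img"][:,:,::-1])
    print(c,f["fx"],f["fy"],f["cx"],f["cy"],np.round(f["cam_to_world"],4).tolist())
    for n in ["jamb_hole","pin_head","shelf_hole","shelf_grip","swing_shelf","heater"]:
        print(n,[(np.round(d["centre"],1).tolist(),round(d["score"],2)) for d in tip_of(c,n)])
s=get_state();print(s["clock"],s["eef_rot"],s["contact_force"])
E
```

```text
pics
scene 462.8854646102774 462.8854646102774 319.0213425511405 205.6817152624478 [[0.7396, 0.3633, -0.5666, 1.1805], [0.6726, -0.3666, 0.6429, -0.8588], [0.0258, -0.8565, -0.5154, 0.7038], [0.0, 0.0, 0.0, 1.0]]
jamb_hole [([369.3, 181.3], 0.78)]
pin_head [([391.2, 159.2], 0.44)]
shelf_hole [([317.1, 228.0], 0.96), ([149.4, 211.7], 0.83), ([294.8, 229.3], 0.37)]
shelf_grip [([296.5, 228.5], 0.97), ([186.2, 205.8], 0.89)]
swing_shelf [([293.6, 241.9], 0.58), ([193.5, 223.4], 0.56)]
heater [([392.1, 194.7], 0.74), ([291.5, 241.6], 0.25)]
top 363.6981911147752 363.6981911147752 317.1235779980651 198.6375203617709 [[-0.1278, -0.9618, 0.2422, 0.2416], [-0.9918, 0.1237, -0.0324, -0.0929], [0.0012, -0.2443, -0.9697, 1.1529], [0.0, 0.0, 0.0, 1.0]]
jamb_hole [([225.8, 213.8], 0.95)]
pin_head [([202.8, 208.9], 0.51)]
shelf_hole [([302.8, 205.9], 0.79), ([409.2, 317.3], 0.63), ([204.5, 209.3], 0.55)]
shelf_grip [([330.7, 208.9], 0.67), ([288.3, 150.5], 0.62), ([388.6, 293.7], 0.59)]
swing_shelf [([329.1, 211.8], 0.91), ([378.3, 292.7], 0.72)]
heater [([206.1, 216.0], 0.85)]
0.7 [-4.64505072e-01 -3.10703813e+00 -1.29827080e-04] [-0.12413814 -0.46214331 -0.59556083]
```

View pics/scene0.png

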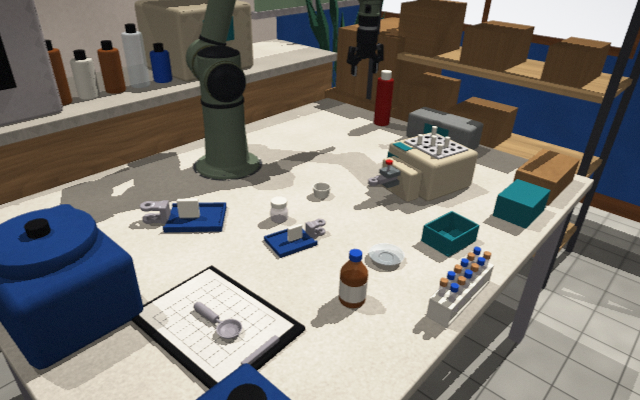

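View pics/top0.png

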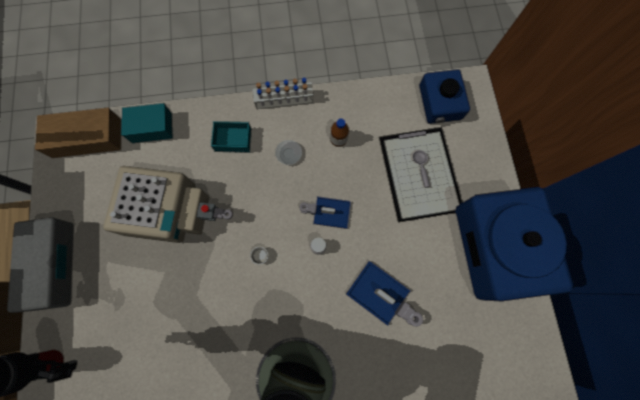

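```bash
cat > h.py <<'E'
from cell import *
import numpy as np, cv2
from scipy.spatial.transform import Rotation as R
def cam(c):
    f=grab_frame(c)
    if c=="wrist":
        s=get_state(); T=np.eye(4); T[:3,:3]=R.from_rotvec(s["eef_rot"]).as_matrix(); T[:3,3]=s["position"]
        f["cam_to_world"]=T@f["T_tool_cam"]
    return f
def ray(f,p):
    T=np.array(f["cam_to_world"]); d=T[:3,:3]@[(p[0]-f["cx"])/f["fx"],(p[1]-f["cy"])/f["fy"],1]
    return T[:3,3],d
def atz(f,p,z):
    o,d=ray(f,p); return o+d*(z-o[2])/d[2]
def tri(rays):
    A=0;b=0
    for o,d in rays:
        d=d/np.linalg.norm(d); P=np.eye(3)-np.outer(d,d); A=A+P; b=b+P@o
    return np.linalg.solve(A,b)
def down(yaw): # tool z down, tool y along world direction yaw
    y=np.array([np.cos(yaw),np.sin(yaw),0]); z=np.array([0,0,-1.]); return R.from_matrix(np.c_[np.cross(y,z),y,z]).as_rotvec()
E
python3 - <<'E'
from h import *
fs,ft=cam("scene"),cam("top")
for n,a,b,z in [("jamb",(369.3,181.3),(225.8,213.8),.066),("pin",(391.2,159.2),(202.8,208.9),.121),("hole",(317.1,228),(302.8,205.9),.018),("grip",(296.5,228.5),(330.7,208.9),.034),("shelf",(293.6,241.9),(329.1,211.8),0),
 ("hole2",(149.4,211.7),(409.2,317.3),.018),("grip2",(186.2,205.8),(388.6,293.7),.034),("shelf2",(193.5,223.4),(378.3,292.7),0),("heater",(392.1,194.7),(206.1,216),0)]:
    print(n,tri([ray(fs,a),ray(ft,b)]).round(4),atz(fs,a,z).round(4),atz(ft,b,z).round(4))
E
```

```text
jamb [0.4959 0.1478 0.0684] [0.4911 0.1442 0.066 ] [0.5013 0.1531 0.066 ]
pin [0.5135 0.208  0.1229] [0.5124 0.216  0.121 ] [0.5112 0.2059 0.121 ]
hole [ 0.5031 -0.0865  0.0176] [ 0.5005 -0.0923  0.018 ] [ 0.5071 -0.0822  0.018 ]
grip [ 0.485  -0.1632  0.0422] [ 0.4799 -0.1493  0.034 ] [ 0.4825 -0.1684  0.034 ]
shelf [ 0.4818 -0.1634 -0.0005] [ 0.4829 -0.163   0.    ] [ 0.481  -0.1642  0.    ]
hole2 [ 0.1271 -0.3586  0.0231] [ 0.115  -0.3578  0.018 ] [ 0.1291 -0.3558  0.018 ]
grip2 [ 0.2064 -0.2988  0.0507] [ 0.1834 -0.2829  0.034 ] [ 0.2044 -0.304   0.034 ]
shelf2 [ 0.2095 -0.2823 -0.0125] [ 0.2258 -0.2929  0.    ] [ 0.2103 -0.2795  0.    ]
heater [ 0.5193  0.2332 -0.0042] [0.5235 0.2272 0.    ] [0.5179 0.2316 0.    ]
```

The small shelf lies at (291,238) in scene and (325,210) in top; the larger look-alike is at (190,215) and (380,293). The jamb knuckle is at (382,180) / (226,213), and the red pin head at (390,162) / (204,208). The shelf and heater axes both head at about 75°. Next I refine both with the wrist camera.

```bash
python3 - <<'E'
from h import *
yaw=np.deg2rad(75)
def best(a):
    q=get_state()["q"]; o=[(np.abs(np.array(ik(p,r))-q).max(),i) for i,(p,r) in enumerate(a) if ik(p,r) is not None]; print(o); return a[min(o)[1]]
f=grab_frame("wrist");print(np.round(f["T_tool_cam"],3).tolist(),f["fx"])
def look(p,tag,names):
    movep(*best([(p,down(yaw+np.pi/2)),(p,down(yaw-np.pi/2))]))
    f=cam("wrist"); cv2.imwrite(f"pics/{tag}.png",f["img"][:,:,::-1])
    for n,z in names:
        print(tag,n,[(np.round(d["centre"]).tolist(),round(d["score"],2),atz(f,d["centre"],z)[:2].round(4).tolist()) for d in tip_of("wrist",n)])
for i,p in enumerate([[.50,.15,.30],[.53,.17,.33]]):
    look(p,f"h{i}",[("jamb_hole",.066),("pin_head",.121),("heater",0)])
for i,p in enumerate([[.49,-.13,.25],[.46,-.14,.25]]):
    look(p,f"s{i}",[("shelf_hole",.018),("shelf_grip",.034),("swing_shelf",0)])
print(get_state()["clock"])
E
python3 -c "
import cv2,numpy as np
a=[cv2.resize(cv2.imread(f'pics/{n}.png'),(400,250)) for n in ['h0','h1','s0','s1']]
cv2.imwrite('pics/m.png',np.vstack([np.hstack(a[:2]),np.hstack(a[2:])]))"
```

```text
[[0.001, -0.963, -0.269, 0.068], [1.0, 0.001, 0.0, 0.001], [0.0, -0.269, 0.963, -0.144], [0.0, 0.0, 0.0, 1.0]] 309.0827322817115
[(np.float64(2.595605339666634), 0), (np.float64(0.9897994761171423), 1)]
h0 jamb_hole [([326.0, 173.0], 0.77, [0.4962, 0.1487]), ([299.0, 334.0], 0.65, [0.3981, -0.069])]
h0 pin_head [([326.0, 126.0], 0.66, [0.5123, 0.2055])]
h0 heater [([324.0, 99.0], 0.6, [0.5176, 0.2371])]
[(np.float64(3.113795549998833), 0), (np.float64(0.15363644450401093), 1)]
h1 jamb_hole [([308.0, 188.0], 0.87, [0.4959, 0.1496]), ([456.0, 263.0], 0.43, [0.6729, -0.0134])]
h1 pin_head [([305.0, 150.0], 0.7, [0.5117, 0.2049])]
h1 heater [([307.0, 120.0], 0.62, [0.5155, 0.2352])]
[(np.float64(3.7243245844316806), 0), (np.float64(0.5827849742784142), 1)]
s0 shelf_hole [([324.0, 133.0], 0.97, [0.4979, -0.083]), ([132.0, 386.0], 0.8, [0.1179, -0.3721])]
s0 shelf_grip [([326.0, 197.0], 0.87, [0.4813, -0.1566])]
s0 swing_shelf [([324.0, 198.0], 0.86, [0.4766, -0.1652]), ([240.0, 178.0], 0.38, [0.3778, -0.1122])]
[(np.float64(3.185809431317052), 0), (np.float64(0.06323530083576895), 1)]
s1 shelf_hole [([149.0, 373.0], 0.9, [0.123, -0.3663]), ([351.0, 116.0], 0.6, [0.504, -0.0833])]
s1 shelf_grip [([351.0, 183.0], 0.66, [0.4842, -0.1577])]
s1 swing_shelf [([346.0, 184.0], 0.78, [0.4789, -0.1661])]
5.2583
```

View pics/m.png

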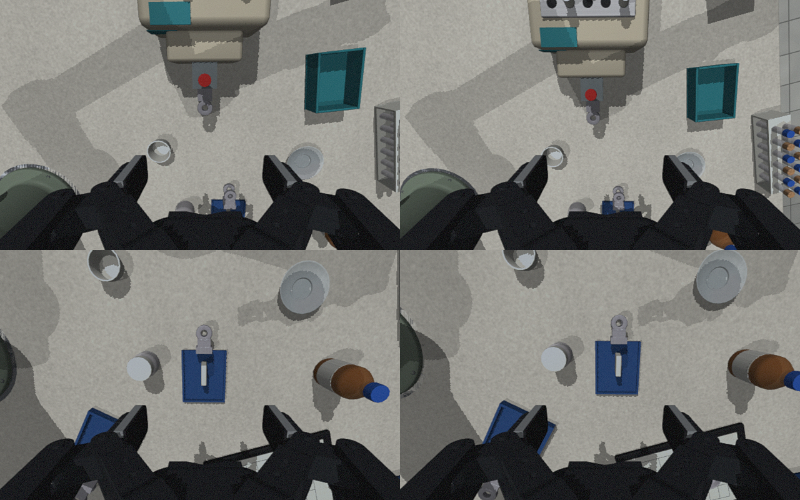

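The wrist views put the jamb hole at (0.496, 0.149) and the pin at (0.512, 0.205), which is 58 mm apart against a nominal 55. The shelf hole and grip are 76 mm apart against a nominal 77, and the path is clear. Next: push the pin, then look again.

```bash
python3 - <<'E'
from h import *
r=down(np.deg2rad(75)-np.pi/2)
grab(30)
movep([.512,.205,.16],r)
print(get_state()["position"],get_state()["contact_force"])
hit=move_l([.512,.205,.094],velocity=.03,until_force=25)
s=get_state();print(hit,s["position"],s["contact_force"],s["clock"])
move_l([.512,.205,.16]); let_go()
movep([.50,.15,.28],r)
f=cam("wrist")
for n,z in [("jamb_hole",.066),("pin_head",.097)]:
    print(n,[(np.round(d["centre"]).tolist(),round(d["score"],2),atz(f,d["centre"],z)[:2].round(4).tolist()) for d in tip_of("wrist",n)])
cv2.imwrite("pics/p.png",f["img"][60:260,200:440,::-1].repeat(2,0).repeat(2,1))
print(get_state()["clock"])
E
```

```text
[0.51246685 0.20415521 0.16031563] [ 0.1607404  -0.30287576  0.63191849]
True [0.51197523 0.20500176 0.09704038] [-0.75419919 -2.04377846  4.76803001] 9.3833
jamb_hole [([323.0, 175.0], 0.9, [0.4939, 0.1509]), ([486.0, 258.0], 0.45, [0.665, -0.0066])]
pin_head [([324.0, 122.0], 0.78, [0.5118, 0.2087]), ([325.0, 176.0], 0.44, [0.4973, 0.1546])]
11.4833
```

View pics/p.png

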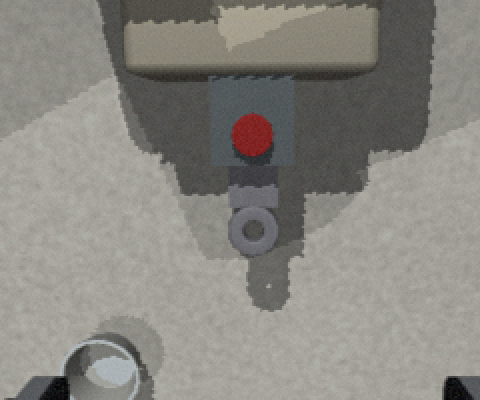

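The pin head sits on the clevis and the push stopped at z = 0.097, so it is home. In the crop, the jamb ring is at (253,231), which is full-frame (326.5,175.5), and the pin is at (326,127.5). Next: grasp the shelf.

```bash
python3 - <<'E'
from h import *
f=cam("wrist"); print("jamb top",atz(f,(326.5,175.5),.073), "pin",atz(f,(326,127.5),.097))
r=down(np.deg2rad(76)-np.pi/2)
movep([.484,-.155,.12],r)
print(move_l([.484,-.155,.016],velocity=.08,until_force=8))
grab(60); s=get_state();print(s["finger_gap"],s["grasp_force"],s["position"])
move_l([.484,-.155,.08],velocity=.06); sleep(.3)
f=cam("wrist"); s=get_state();print(s["position"],s["contact_force"],s["grasp_force"],s["clock"])
print([(d["centre"],d["score"]) for d in tip_of("wrist","shelf_hole")])
cv2.imwrite("pics/g.png",f["img"][:,:,::-1])
E
```

```text
jamb top [0.49723936 0.15045742 0.073     ] pin [0.51107411 0.20353632 0.097     ]
False
0.09861964009352875 59.61510121822357 [ 0.48401411 -0.15505622  0.0161593 ]
[ 0.48389538 -0.15494617  0.0798267 ] [-0.21110117 -0.66915139 -2.94582109] 58.96422743797302 16.5333
[([327.3, 101.0], 0.87)]
```

View pics/g.png

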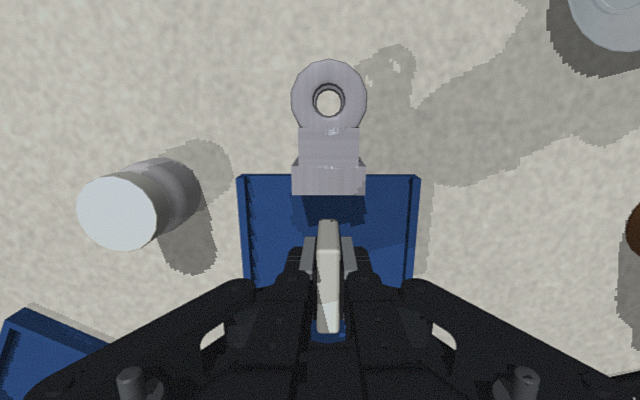

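The shelf is held square. Its upper knuckle ring is centred at about (329,97), with the hole at (328,101). Next: bring it to a stand-off pose 45 mm short of the jamb, at working height.

```bash
python3 - <<'E'
from h import *
s=get_state(); T=R.from_rotvec(s["eef_rot"]); f=cam("wrist")
p=atz(f,(328.5,98.5),.0997); off=T.inv().apply(p-s["position"]); print("hole off tool",off, "depth",np.linalg.inv(f["cam_to_world"])@np.r_[p,1])
J=np.array([.4965,.1495]); yh=np.deg2rad(75); ax=np.array([np.cos(yh),np.sin(yh)]); r=down(yh-np.pi/2)
o=R.from_rotvec(r).apply(off)[:2]
pos=np.r_[J-o-ax*.045,.0642]
move_l([.484,-.155,.13]); 
movep(np.r_[pos[:2],.13],r)
print(pos)
move_l(pos,velocity=.08); sleep(.3)
s=get_state();print(s["position"],s["clock"])
f=cam("wrist")
print("sh",[(d["centre"],d["score"],atz(f,d["centre"],.066)) for d in tip_of("wrist","shelf_hole")])
print("jh",[(d["centre"],d["score"],atz(f,d["centre"],.066)) for d in tip_of("wrist","jamb_hole")])
cv2.imwrite("pics/w.png",f["img"][:,:,::-1])
g=cam("scene")["img"][140:240,310:470,::-1]; g=cv2.resize(g,None,fx=4,fy=4,interpolation=cv2.INTER_CUBIC); 
w=cv2.resize(f["img"][0:180,200:440,::-1],(640,480)); 
cv2.imwrite("pics/sc.png",g);cv2.imwrite("pics/w2.png",w)
E
```

```text
hole off tool [ 0.07437119  0.000275   -0.019821  ] depth [ 2.85579071e-04 -3.85686632e-02  1.18114091e-01  1.00000000e+00]
[0.46533883 0.03426746 0.0642    ]
[0.46557008 0.03428093 0.06452263] 19.175
sh [([327.0, 102.9], 0.91, array([0.48413283, 0.10519968, 0.066     ]))]
jh []
```

View pics/w2.png

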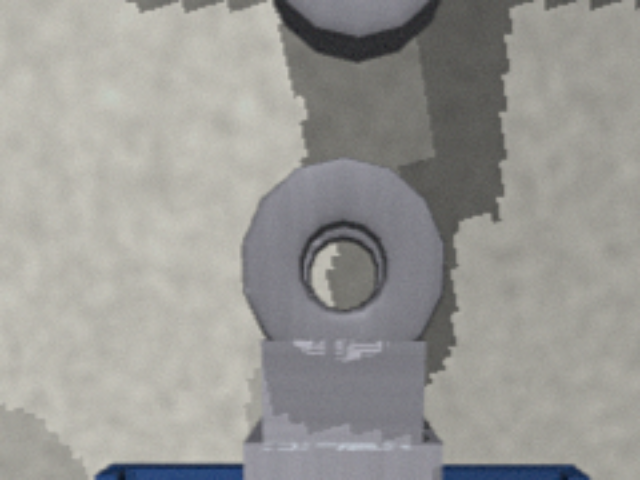

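View pics/sc.png

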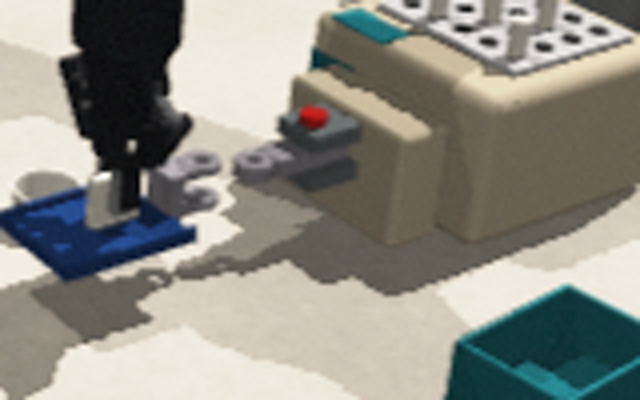

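In the stand-off view the shelf ring is centred at (342,255) in the crop and the jamb's near edge at (358,38), so the jamb lies slightly to the right. The scene view shows the jamb level with the gap between the knuckles. I check these with numbers.

```bash
python3 - <<'E'
from h import *
s=get_state(); T=R.from_rotvec(s["eef_rot"]); f=cam("wrist"); g=cam("scene")
px=lambda c,r:(200+c*240/640,r*180/480)
yh=np.deg2rad(75); ax=np.array([np.cos(yh),np.sin(yh)]); n=np.array([-ax[1],ax[0]])
zt=s["position"][2]-.0162+.036
S=atz(f,px(342,257),zt); je=atz(f,px(358,37),.073); J=je[:2]+.015*ax
near=atz(f,px(342,158),zt)
print("shelf hole",S,"far edge dist",np.linalg.norm(near-S),"jamb",J,"delta ax,n",(J-S[:2])@ax,(J-S[:2])@n)
def pr(c,P):
    q=np.linalg.inv(c["cam_to_world"])@np.r_[P,1]; return np.array([c["fx"]*q[0]/q[2]+c["cx"],c["fy"]*q[1]/q[2]+c["cy"]])
crop=lambda p:((p-[310,140])*4).round(1)
for z in (36,28,8,0): print("shelf",z,crop(pr(g,np.r_[S[:2],zt-.036+z/1000])))
for z in (.073,.059): print("jamb",z,crop(pr(g,np.r_[J,z])))
print("pin",crop(pr(g,[.5118,.2065,.097])))
# scale of wrist view from polygon: mask of shelf in scene
I=g["img"]; cv2.imwrite("pics/sc2.png",cv2.resize(I[165:205,330:400,::-1],None,fx=11,fy=11,interpolation=cv2.INTER_CUBIC))
c2=lambda p:((p-[330,165])*11).round(0)
for z in (36,0): print(c2(pr(g,np.r_[S[:2],zt-.036+z/1000])))
print(c2(pr(g,np.r_[J,.073])),c2(pr(g,np.r_[J,.059])))
E
```

```text
shelf hole [0.48496712 0.10681055 0.08409278] far edge dist 0.013046577770398422 jamb [0.49910855 0.15066944] delta ax,n 0.04602451374173298 -0.0023080628831451283
shelf 36 [201.2 157.4]
shelf 28 [200.4 167.2]
shelf 8 [198.4 191.5]
shelf 0 [197.7 201.1]
jamb 0.073 [252.1 157.5]
jamb 0.059 [250.4 174.3]
pin [313.5 109.7]
[333. 158.]
[324. 278.]
[473. 158.] [469. 204.]
```

View pics/sc2.png

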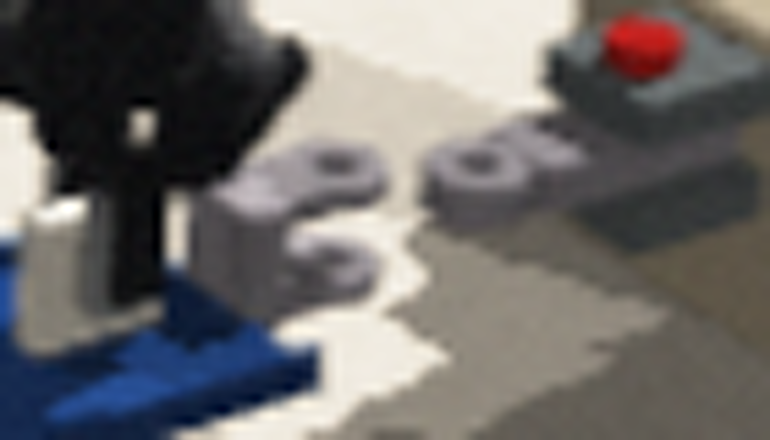

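In the scene view both knuckles are offset from prediction by the same amount, (+2,+5) and (+4,+6) at 11×, so the relative height and position agree within about 1 mm. Next: insert straight, guarded by force, and look through the hole.

```bash
python3 - <<'E'
from h import *
yh=np.deg2rad(75); ax=np.array([np.cos(yh),np.sin(yh),0]); n=np.array([-ax[1],ax[0],0])
p=np.array(get_state()["position"]); p[2]=.0642
move_l(p-.0021*n,velocity=.03)
print(move_l(p-.0021*n+.0467*ax,velocity=.03,until_force=5)); sleep(.4)
s=get_state();print(s["position"]-p,s["contact_force"],s["grasp_force"],s["clock"])
f=cam("wrist")
w=cv2.resize(f["img"][60:150,260:400,::-1],(770,495),interpolation=cv2.INTER_CUBIC); 
cv2.imwrite("pics/in.png",w)
E
```

```text
False
[ 1.41024251e-02  4.45494928e-02 -1.52073493e-06] [ 0.44988779  0.23793989 -2.78590326] 58.968937397003174 21.8333
```

View pics/in.png

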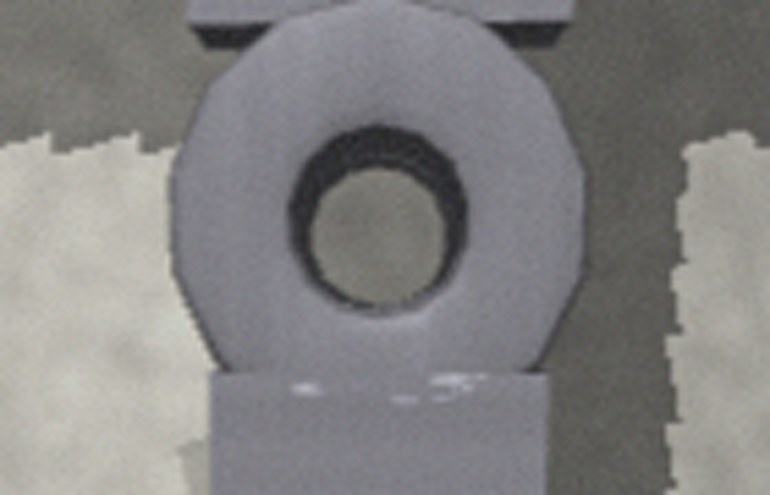

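The view through the bore is clear: the top rim is centred at (378,220) and the full lower hole at (378,237), with no jamb edge intruding. Alignment is therefore within about 1.5 mm, there is no contact force, and I hand in.

```bash
python3 -c "
from cell import *
print(sign_off())"
```

```text
the job is handed in; nothing more can be done
None
```

The job is handed in: the lock pin is home, and the gripper is holding the shelf at the jamb with the holes lined up to about 1.5 mm in the last camera view and no noticeable contact force; sign-off gave no verdict.

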